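Pop the belt hatch of a wood lathe

ROBOT

A 6-joint arm with a two-finger parallel gripper is mounted at the origin on the work surface. World frame = base frame: x ahead of the robot, y to its left, z up, the work surface at z = 0. Lengths are in mm, angles in rad, forces in N, time in s.
With the tool pointing down it reaches from about 350 to 875 mm from the base axis. Payload 4.2 kg.
Tool frame: the origin (TCP) lies at the very end of the fingers, on their centre line; the grasp point (between the pads) lies arm.hold_point_z behind it (arm.hold_point_z is the distance from the TCP to the grasp point, in mm); z points along the fingers, y is the direction in which the jaws open and shut (so a half turn about z gives the same grasp; the last joint's range is limited). The gripper opens to 85 mm and grips with 20 to 120 N. Pads are 22 mm wide; open, the fingers measure 114 mm over their backs; the gripper's body (76 mm by 85 mm) begins 54 mm behind the grasp point. The pads swing forward as they close: fully open they stand 13 mm farther back than shut.
Start: joints at [-0.991, 0.385, 0.008, 0, -1.194, -0.259], TCP at [197.094, -593.088, 231.312] pointing down, gripper open.
Joint ranges: [-3.14, 3.14], [-1.21, 2.06], [-1.07, 1.41], [-3.16, 2.05], [-2.99, -0.16], [-3.1, 3.1]. Speed limits (rad/s): [2.79, 2.79, 3.14, 3.14, 3.14, 3.14].

INTERFACE

Orientations are given as a unit quaternion [x, y, z, w].
In Python, from bench import arm gives the robot as it stands.
- The arm moves only by the tool step_arm, never from a script. Its argument "series" is a list of rows, each a list of 6 numbers: the shift along the world's x, y, z scaled (see below), then the turn, a rotation vector about the world's x, y, z scaled (see below). A call has 1 to 12 rows; each row is the pose to reach, as a shift and turn from the pose commanded when the call began; what a row does not reach only later rows make up. The controller multiplies each number of a shift by 400 mm and each number of a turn by pi/2 rad. A row lasts 1/12 s, in which the tool goes at most 41.7 mm and 7.16 degrees, less where a joint would pass 70% of its speed; a pose out of reach is approached as far as the arm can. A call with a number of a shift or a turn outside -1 to 1 is refused whole. A call with a gripper value outside its range is refused whole. "jaw" is the opening, from -1 (shut) to 1 (fully open), set as the call begins (left out, the last holds). The fingers move at their own pace and stop on an object; the grip force is fixed at half the most. Time passes only in rows, so rows that repeat a pose let the fingers close. It gives the time, the measured TCP pose, the force and the opening at its end, in the units of the state.
- arm.read_state(): the state, without advancing time (a new reading comes with each control period).
- arm.get_image(name): name is "scene" or "top" or "wrist"; returns a dict with "image" (480x640x3 uint8, red, green, blue), "camera_matrix" (3x3 intrinsics, pixels), "k1" (the pictures are not rectified: a ray, as slopes to the right and down, at radius r is drawn at 1 + k1 r^2 times it, then the intrinsics apply), "world_from_camera" (4x4, takes a point from camera to world coordinates). Camera axes: x right, y up, looking along -z (the intrinsics and any distortion apply to the point x, -y, -z); pixel columns grow to the right and rows downward; lengths in mm; the calibration is good to about 2 mm. A picture is of the moment at which its call begins. There is no depth.
- arm.job_done(): hands the job in, once; it reports no verdict.
The state is a dict: "clock": time; "joints": joint angles; "joint_vel": joint speeds; "joint_efforts": joint torques, N m; "position": TCP position; "ee_rot": TCP orientation; "contact_force": force on the tool from outside, world axes, zero at the start; "wrist_torque": the same for the moment, N m; "gripper_width": finger opening in mm.
Only numpy, scipy, OpenCV 4.12 (cv2) and the standard library are available. Lean on these libraries where they do the work, as an engineer would, in place of code of your own. Each camera call takes 0.05 s, during which the arm holds its last target.

TASK

The wood lathe is switched off and its drive belt is to be changed: open the black belt hatch on top of the blue headstock. With a fingertip press the orange pad at the hatch's front edge once, all the way down, and let go, so that its push-push catch frees it; let it spring up by itself and see that it stays wide open, standing back from it. Do not push it shut again, pull at it, press the start or stop button, or disturb the things lying about.

Things in the scene. Friction and masses are not known exactly. Their poses are not given: they have to be found in the camera images.
- lathe: Pale blue wood lathe, fixed; origin on the bench under the middle of the headstock. x points away from the robot's side, y along the spindle to the black motor cover, z up. Headstock 160 (x) by 240 (y), flat top 255 mm up; in its top at y = 12 to 116 a tray, rim 6 mm, with two loose things. Towards -y: the work, tool rest, tailstock with a clamp knob 276 mm high.
- hatch: Belt hatch in the headstock's top: black ribbed plate, 104 mm (x) by 90 mm (y), 5 mm thick, proud of the top, so a finger over its edge meets nothing else. Origin on the hinge line at its far (+x) edge, mid-width, 6 mm above the headstock's top; axes as the lathe's while shut; the plate reaches 104 mm to -x, its upper face 3 mm above the origin.
- hatch_angle (a joint): Hatch angle, rad: 0 to 0.01 shut and latched, negative pressed in (hard stop at -0.07: 6 mm down at the pad), positive open (stop at 1.15, front edge up). Sprung: freed, it rises damped to 1.15 in about 1 s and stays. Push-push catch: one press to the stop (3 to 4 N at the pad), then release, frees it; pressed fully down from open, it latches again.
- hatch_pad: Orange thumb pad on the hatch, 22 mm (x) by 36 mm (y), standing 3.5 mm proud of the plate; origin in the middle of its upper face, 88 mm from its hinge, 16 mm from its front (-x) edge: press here. Moves with the hatch; axes as the hatch's. While shut 268 mm above the bench.
- catch_pin (a joint): The catch's guide pin inside the headstock, sliding along y, m: 0 while it holds the hatch, about +0.005 when pressed free, about -0.0065 once the hatch has popped. Not to be touched; it shows the state of the catch.
- stop (a joint): Red stop button, 28 mm across, on the front (-x) face of the headstock: its travel, m, 0 out, 0.005 fully in.
- start (a joint): Green start button, 20 mm across, beside the stop button: its travel, m, 0 out, 0.005 fully in.
- live_centre_mid (a point): Middle of a loose steel revolving centre, standing in the headstock's tray: 34 mm across the foot, 66 mm tall.
- wax_mid (a point): Middle of a loose amber glass wax jar with brass cap in the same tray, 40 mm across, 45 mm tall. It and the revolving centre may change places.
- gouge_mid (a point): A loose turning gouge lying on the bench in front of the lathe: dark wood handle, 350 mm long, 33 mm thick. The point lies 140 mm from the handle's end, at mid height.
- finial_mid (a point): Middle of a loose turned finial of pale wood standing on the bench behind the lathe, 48 mm across, 85 mm tall.

How it is judged:
By the outcome, as a careful person would: the job done as asked, in the order asked, and still so for the second after the job is handed in, with the robot touching nothing.
It also fails if it takes over 32 s, if anything falls off the work surface, if the arm or the gripper's body presses on something with over 40 N, if the wrist force passes 120 N, or if a joint passes its speed limit or range.

## Working session

There is one attempt and no reset: what is moved stays moved. The work goes in short steps, Python scripts to look and compute and a tool call to move; the robot and the scene stay as the last step left them, time stands still between calls to the robot, and variables do not carry over. Pictures are saved under pics/ and viewed, and the job is handed in when it is done.

Besides the shell and the picture viewer there is one more tool, called after "Request:" as name(argument=value, ...), one argument or row to a line, values as JSON. step_arm: Moves the arm, as the interface text tells. Shifts and turns lie within -1 to 1; 1 stands for 400 mm of shift or pi/2 rad of turn. Its arguments: {"type":"object","properties":{"series":{"type":"array","items":{"type":"array","items":{"type":"number","minimum":-1,"maximum":1}}},"jaw":{"type":"number"}},"required":["series"]}

```bash
mkdir -p pics; python3 - <<'E'
from bench import arm
import cv2,pickle
d={}
for n in ["scene","top","wrist"]:
    r=arm.get_image(n);d[n]=r
    cv2.imwrite(f"pics/{n}0.png",r["image"][:,:,::-1])
    print(n,r["camera_matrix"],r["k1"],r["world_from_camera"].round(3))
pickle.dump(d,open("d0.pkl","wb"))
print(arm.read_state(),arm.hold_point_z)
E
```

```text
scene [[466.52546875   0.         328.80314288]
 [  0.         466.52546875 244.9272498 ]
 [  0.           0.           1.        ]] -0.11611713145566525 [[-6.51000e-01 -5.14000e-01  5.58000e-01  9.37542e+02]
 [ 7.59000e-01 -4.33000e-01  4.86000e-01  5.36604e+02]
 [-8.00000e-03  7.40000e-01  6.73000e-01  6.16945e+02]
 [ 0.00000e+00  0.00000e+00  0.00000e+00  1.00000e+00]]
top [[453.1156385    0.         323.11274493]
 [  0.         453.1156385  235.49883643]
 [  0.           0.           1.        ]] 0.0050278589858929875 [[-2.50000e-02  9.97000e-01 -7.80000e-02  5.11007e+02]
 [-1.00000e+00 -2.60000e-02 -3.00000e-03  2.37334e+02]
 [-5.00000e-03  7.80000e-02  9.97000e-01  8.80309e+02]
 [ 0.00000e+00  0.00000e+00  0.00000e+00  1.00000e+00]]
wrist [[396.83907356   0.         325.8710907 ]
 [  0.         396.83907356 238.16630932]
 [  0.           0.           1.        ]] -0.013598130542106221 [[-3.15000e-01 -9.09000e-01 -2.73000e-01  1.26042e+02]
 [ 9.49000e-01 -3.01000e-01 -9.30000e-02 -6.16914e+02]
 [ 2.00000e-03 -2.88000e-01  9.58000e-01  3.73018e+02]
 [ 0.00000e+00  0.00000e+00  0.00000e+00  1.00000e+00]]
{'clock': 0.15, 'joints': array([-9.91405942e-01,  3.85404936e-01,  6.96046323e-03, -3.09391679e-04,
       -1.19403150e+00, -2.58627471e-01]), 'joint_vel': array([-0.0003525 , -0.00206417,  0.00544675,  0.00250434,  0.00020943,
        0.00183442]), 'joint_efforts': array([-4.08132601e-04, -3.92678297e+01,  1.88583219e+01,  4.18867171e+00,
       -3.39162274e-03, -8.96341561e-06]), 'position': array([ 196.94085919, -592.7041768 ,  230.47222466]), 'ee_rot': array([-1.59638418e-01,  9.87175187e-01,  8.25677256e-04, -2.10328568e-04]), 'contact_force': array([ 0.78540497, -0.2842816 , -0.68775531]), 'wrist_torque': array([ 0.01051599, -0.02903368,  0.03235804]), 'gripper_width': 85.39437958974035} 18.700000000000003
```

View pics/scene0.png

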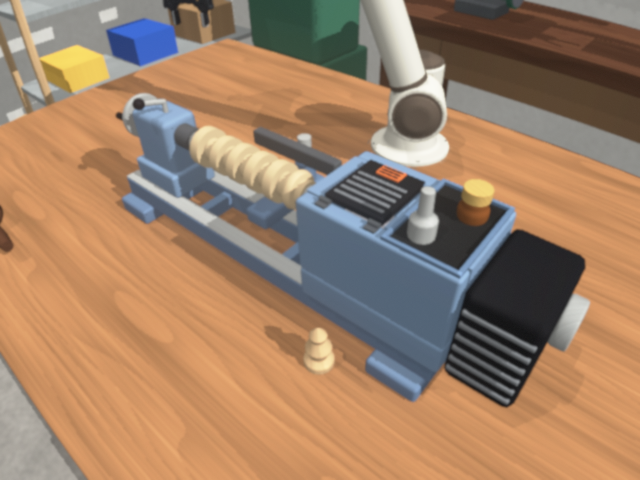

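View pics/top0.png

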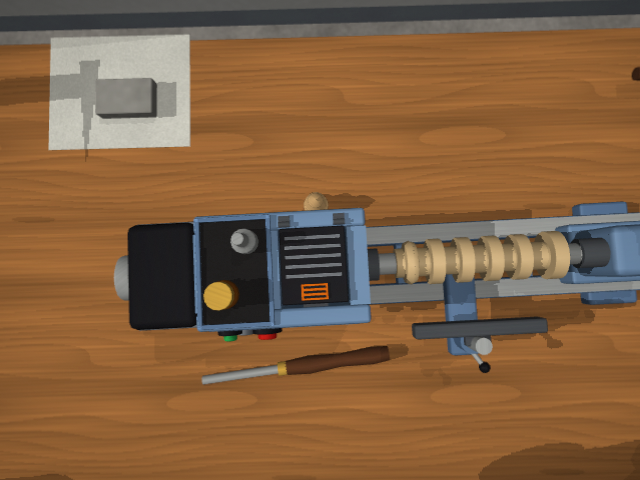

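```bash
cat >h.py <<'E'
import numpy as np,cv2
def ray(r,u,v):
    K=r["camera_matrix"];p=cv2.undistortPoints(np.array([[[u,v]]],float),K,np.array([r["k1"],0,0,0,0.]))[0,0]
    T=r["world_from_camera"];return T[:3,3],T[:3,:3]@np.array([p[0],-p[1],-1])
def onz(r,u,v,z):
    o,d=ray(r,u,v);return o+d*(z-o[2])/d[2]
def orange(im):
    h=cv2.cvtColor(im,cv2.COLOR_RGB2HSV);m=cv2.inRange(h,(3,200,150),(14,255,255))
    n,l,s,c=cv2.connectedComponentsWithStats(cv2.morphologyEx(m,cv2.MORPH_CLOSE,np.ones((5,5))))
    return [(s[i].tolist(),c[i].round(1).tolist()) for i in range(1,n) if s[i][4]>40],l
def tri(a,b):
    (o,d),(p,e)=a,b;A=np.c_[d,-e];t=np.linalg.lstsq(A,p-o,rcond=None)[0];x=o+d*t[0];y=p+e*t[1];return (x+y)/2,np.linalg.norm(x-y)
E
python3 - <<'E'
from h import *
import pickle
d=pickle.load(open("d0.pkl","rb"));c={}
for n in ["scene","top"]:
    q,l=orange(d[n]["image"]);print(n,q)
    s=max(q,key=lambda t:t[0][4] if n=="top" or t[0][1]>150 else 0);c[n]=s[1];print(onz(d[n],*s[1],268).round(1))
    if n=="top":
        i=[k for k in range(1,l.max()+1) if (l==k).sum()==s[0][4]][0]
        print(cv2.minAreaRect(np.argwhere(l==i)[:,::-1].astype(np.float32)))
        for u,v in cv2.boxPoints(cv2.minAreaRect(np.argwhere(l==i)[:,::-1].astype(np.float32))): print(onz(d[n],u,v,268).round(1))
print(tri(ray(d["scene"],*c["scene"]),ray(d["top"],*c["top"])))
for u,v in [(220,296),(240,240),(281,304),(348,302),(369,321),(368,209)]: print(u,v,onz(d["top"],u,v,258).round(1))
E
```

```text
scene []Traceback (most recent call last):
  File "<stdin>", line 6, in <module>
ValueError: max() iterable argument is empty
```

View pics/wrist0.png

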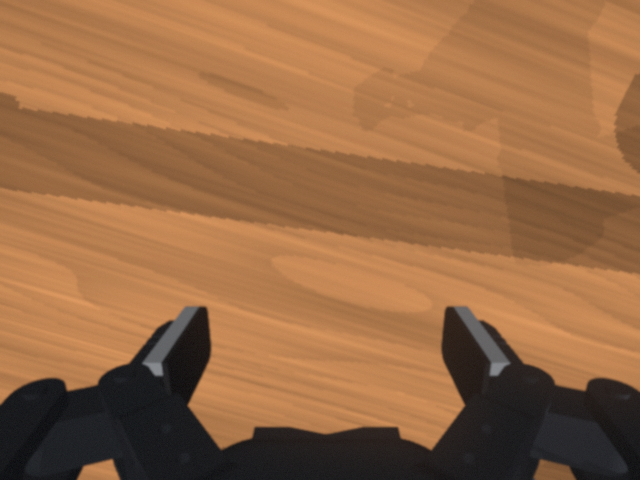

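The wrist view shows only bench and open fingers. In the top view the pad is at about (315,292), and in the scene view at about (391,174). The orange mask missed it in the scene view, so I'll loosen the threshold inside a window.

```bash
python3 - <<'E'
from h import *
import pickle
d=pickle.load(open("d0.pkl","rb"));c={}
win={"scene":(365,160,420,190),"top":(290,275,340,308)}
for n in win:
    im=d[n]["image"];h=cv2.cvtColor(im,cv2.COLOR_RGB2HSV);m=cv2.inRange(h,(2,140,120),(16,255,255))
    x0,y0,x1,y1=win[n];w=np.zeros_like(m);w[y0:y1,x0:x1]=m[y0:y1,x0:x1]
    R=cv2.minAreaRect(np.argwhere(w>0)[:,::-1].astype(np.float32));print(n,(w>0).sum(),R)
    c[n]=R[0];print(onz(d[n],*R[0],268).round(1))
    for u,v in cv2.boxPoints(R): print('  ',onz(d[n],u,v,268).round(1))
print(tri(ray(d["scene"],*c["scene"]),ray(d["top"],*c["top"])))
for u,v in [(220,296),(240,240),(281,304),(348,302),(369,321),(368,209)]: print(u,v,onz(d["top"],u,v,258).round(1))
E
```

```text
scene 253 ((390.27032470703125, 174.1029815673828), (28.8801212310791, 9.967869758605957), 20.85445785522461)
[487.6 255.7 268. ]
   [500.  239.4 268. ]
   [478.1 229.4 268. ]
   [475.2 272.  268. ]
   [496.6 280.5 268. ]
top 282 ((314.2569580078125, 291.3812255859375), (16.135562896728516, 26.96268081665039), 86.98721313476562)
[484.2 252.9 268. ]
   [494.5 271.4 268. ]
   [495.5 235.1 268. ]
   [473.9 234.6 268. ]
   [473.  270.7 268. ]
(array([483.95998967, 253.17420151, 265.071266  ]), np.float64(0.3798403663272059))
220 296 [480.7 381.9 258. ]
240 240 [556.6 353.8 258. ]
281 304 [467.8 298.9 258. ]
348 302 [468.3 207.6 258. ]
369 321 [442.  179.9 258. ]
368 209 [595.1 176.2 258. ]
```

Request:
step_arm(
  series=[
    [0,0,0.1,0,0,0],
    [0,0,0.2,0,0,0],
    [0.05,0.1,0.3,0,0,-0.03],
    [0.1,0.2,0.35,0,0,-0.06],
    [0.15,0.3,0.4,0,0,-0.09],
    [0.2,0.4,0.42,0,0,-0.12],
    [0.25,0.5,0.42,0,0,-0.15],
    [0.3,0.6,0.42,0,0,-0.187],
    [0.35,0.7,0.42,0,0,-0.187],
    [0.4,0.8,0.42,0,0,-0.187],
    [0.45,0.9,0.42,0,0,-0.187],
    [0.5,1.0,0.42,0,0,-0.187],
  ],
  jaw=-1,
)

```text
clock: 1.15
position: [373.6, -238.2, 399.2]
ee_rot: [-0.013, 1.0, 0.0, 0.0]
contact_force: [2.3, -0.4, 0.9]
gripper_width: 0.0
```

Request:
step_arm(
  series=[
    [0.02,0.1,0,0,0,0],
    [0.04,0.2,0,0,0,0],
    [0.06,0.3,0,0,0,0],
    [0.08,0.4,0,0,0,0],
    [0.1,0.5,0,0,0,0],
    [0.12,0.6,0,0,0,0],
    [0.14,0.7,0,0,0,0],
    [0.16,0.8,0,0,0,0],
    [0.18,0.9,0,0,0,0],
    [0.2,1,0,0,0,0],
    [0.2,1,0,0,0,0],
    [0.2,1,0,0,0,0],
  ],
)

```text
clock: 2.15
position: [453.5, 161.7, 397.9]
ee_rot: [-0.015, 1.0, -0.001, -0.001]
contact_force: [0.1, -0.4, 0.6]
gripper_width: 0.2
```

```bash
python3 - <<'E'
from bench import arm
import cv2
r=arm.get_image("wrist");cv2.imwrite("pics/w1.png",r["image"][:,:,::-1]);s=arm.read_state()
print(s["position"],s["ee_rot"],s["joints"].round(2),s["contact_force"])
E
```

```text
[453.36221425 160.47855101 398.42445466] [-1.43315860e-02  9.99896894e-01 -5.35707728e-04 -7.21228602e-04] [ 0.68  0.06 -0.01 -0.   -1.51 -2.22] [-0.47724032 -0.70741484 -0.23757324]
```

View pics/w1.png

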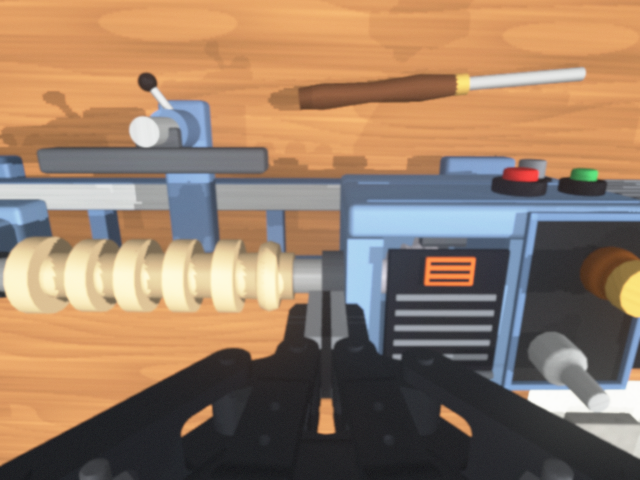

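```bash
python3 - <<'E'
from bench import arm
from h import *
r=arm.get_image("wrist");h=cv2.cvtColor(r["image"],cv2.COLOR_RGB2HSV);m=cv2.inRange(h,(2,140,120),(16,255,255))
w=np.zeros_like(m);w[250:292,415:485]=m[250:292,415:485]
R=cv2.minAreaRect(np.argwhere(w>0)[:,::-1].astype(np.float32));print(R)
print(onz(r,*R[0],268))
for u,v in cv2.boxPoints(R): print('  ',onz(r,u,v,268).round(1))
s=arm.read_state();print(s["position"])
E
```

```text
((451.0, 270.5), (29.0, 52.0), 90.0)
[482.95453159 252.6722575  268.        ]
   [472.2 232.3 268. ]
   [471.1 270.3 268. ]
   [494.  273.5 268. ]
   [495.  234.6 268. ]
[453.33820687 159.64086593 398.87343574]
```

Request:
step_arm(
  series=[
    [0.03,0.08,0,0,0,0],
    [0.06,0.16,-0.05,0,0,0],
    [0.077,0.234,-0.1,0,0,0],
    [0.077,0.234,-0.18,0,0,0],
    [0.077,0.234,-0.23,0,0,0],
    [0.077,0.234,-0.27,0,0,0],
    [0.077,0.234,-0.27,0,0,0],
    [0.077,0.234,-0.27,0,0,0],
    [0.077,0.234,-0.27,0,0,0],
  ],
)

```text
clock: 3.0
position: [485.2, 252.9, 293.0]
ee_rot: [-0.013, 1.0, 0.001, 0.001]
contact_force: [-0.2, -0.2, 0.3]
gripper_width: 0.5
```

```bash
python3 - <<'E'
from bench import arm
import cv2
for n in ["scene","wrist"]:
    r=arm.get_image(n);cv2.imwrite(f"pics/{n}2.png",r["image"][:,:,::-1])
s=arm.read_state()
print(s["position"],s["ee_rot"],s["contact_force"],s["clock"])
E
```

```text
[485.07091247 253.31901405 293.11981798] [-0.01320349  0.99991114  0.00110545  0.00146709] [-0.05766735 -1.07746424  0.33243604] 3.1
```

View pics/scene2.png

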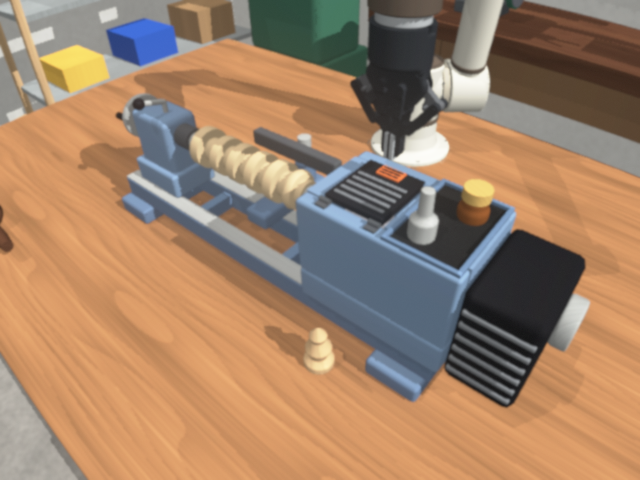

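View pics/wrist2.png

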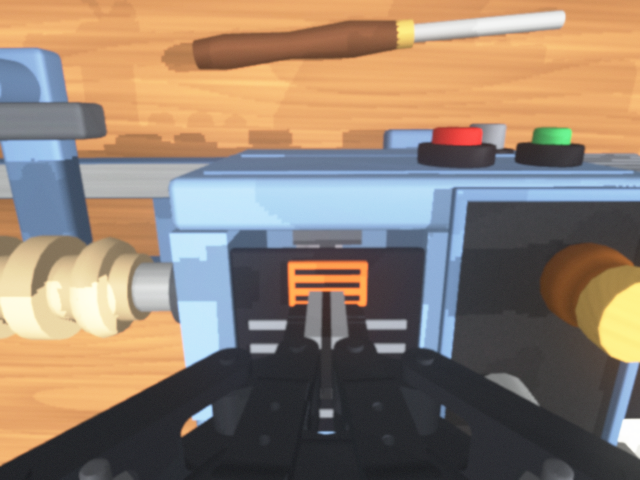

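Request:
step_arm(
  series=[
    [0,0,-0.02,0,0,0],
    [0,0,-0.04,0,0,0],
    [0,0,-0.055,0,0,0],
    [0,0,-0.06,0,0,0],
    [0,0,-0.065,0,0,0],
    [0,0,-0.065,0,0,0],
  ],
)

```text
clock: 3.6
position: [483.9, 253.2, 265.0]
ee_rot: [-0.014, 1.0, -0.0, -0.001]
contact_force: [-2.4, -1.0, 3.5]
gripper_width: 0.1
```

Request:
step_arm(
  series=[
    [0,0,-0.003,0,0,0],
    [0,0,-0.006,0,0,0],
    [0,0,-0.006,0,0,0],
  ],
)

```text
clock: 3.85
position: [484.1, 253.3, 262.7]
ee_rot: [-0.014, 1.0, -0.0, -0.0]
contact_force: [-2.4, -0.2, 3.8]
gripper_width: -0.1
```

Request:
step_arm(
  series=[
    [0,0,-0.003,0,0,0],
    [0,0,-0.006,0,0,0],
    [0,0,-0.006,0,0,0],
  ],
)

```text
clock: 4.1
position: [484.3, 253.4, 260.9]
ee_rot: [-0.014, 1.0, -0.0, 0.0]
contact_force: [-4.8, -0.5, 6.9]
gripper_width: -0.0
```

Request:
step_arm(
  series=[
    [0,0,-0.003,0,0,0],
    [0,0,-0.005,0,0,0],
    [0,0,-0.005,0,0,0],
  ],
)

```text
clock: 4.35
position: [484.4, 253.4, 260.3]
ee_rot: [-0.014, 1.0, 0.0, 0.001]
contact_force: [-6.5, -0.9, 10.6]
gripper_width: -0.2
```

Request:
step_arm(
  series=[
    [0,0,0.1,0,0,0],
    [-0.02,0,0.2,0,0,0],
    [-0.08,0,0.28,0,0,0],
    [-0.15,0,0.33,0,0,0],
    [-0.22,0,0.38,0,0,0],
    [-0.25,-0.08,0.4,0,0,0],
    [-0.25,-0.16,0.4,0,0,0],
    [-0.25,-0.24,0.4,0,0,0],
    [-0.25,-0.32,0.4,0,0,0],
    [-0.25,-0.4,0.4,0,0,0],
    [-0.25,-0.4,0.4,0,0,0],
  ],
)

```text
clock: 5.27
position: [384.2, 90.0, 418.7]
ee_rot: [-0.011, 1.0, 0.0, 0.001]
contact_force: [0.2, 0.3, 0.5]
gripper_width: -0.1
```

```bash
python3 - <<'E'
from bench import arm
import cv2
for n in ["scene","top"]:
    r=arm.get_image(n);cv2.imwrite(f"pics/{n}3.png",r["image"][:,:,::-1])
s=arm.read_state()
print(s["position"],s["contact_force"],s["clock"])
E
```

```text
[384.7129501   92.81537993 418.14011675] [0.3195909  0.28746679 0.23508963] 5.3667
```

View pics/scene3.png

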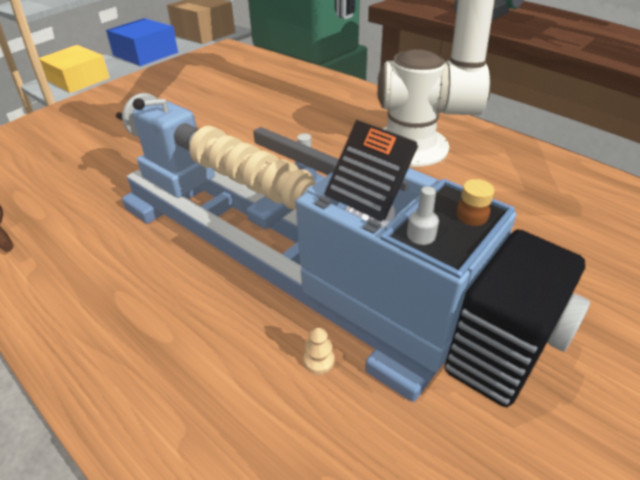

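View pics/top3.png

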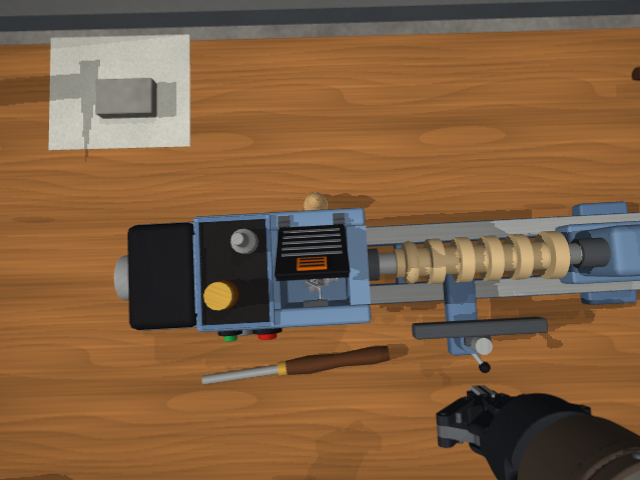

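The hatch has popped and is rising: the pad is now at about (379,140) in the scene view and (311,263) in the top view. The loose things haven't moved. I'll wait a second and then measure the angle.

Request:
step_arm(
  series=[
    [-0.05,-0.05,0,0,0,0],
    [-0.05,-0.1,0,0,0,0],
    [-0.05,-0.1,0,0,0,0],
    [-0.05,-0.1,0,0,0,0],
    [-0.05,-0.1,0,0,0,0],
    [-0.05,-0.1,0,0,0,0],
    [-0.05,-0.1,0,0,0,0],
    [-0.05,-0.1,0,0,0,0],
    [-0.05,-0.1,0,0,0,0],
    [-0.05,-0.1,0,0,0,0],
    [-0.05,-0.1,0,0,0,0],
    [-0.05,-0.1,0,0,0,0],
  ],
)

```text
clock: 6.37
position: [364.4, 53.5, 418.3]
ee_rot: [-0.014, 1.0, 0.0, 0.0]
contact_force: [0.3, -0.1, 0.4]
gripper_width: 0.1
```

```bash
python3 - <<'E'
from bench import arm
from h import *
import pickle
d0=pickle.load(open("d0.pkl","rb"))
win={"scene":(350,115,410,165),"top":(290,245,335,275)}
for k in range(2):
    c={}
    for n in win:
        r=arm.get_image(n)
        if k: cv2.imwrite(f"pics/{n}4.png",r["image"][:,:,::-1])
        h=cv2.cvtColor(r["image"],cv2.COLOR_RGB2HSV);m=cv2.inRange(h,(2,140,100),(16,255,255))
        x0,y0,x1,y1=win[n];w=np.zeros_like(m);w[y0:y1,x0:x1]=m[y0:y1,x0:x1]
        R=cv2.minAreaRect(np.argwhere(w>0)[:,::-1].astype(np.float32));c[n]=ray(r,*R[0]);print(n,R)
        if k:
            g=cv2.absdiff(r["image"],d0[n]["image"]).max(2)>40
            N,l,s,_=cv2.connectedComponentsWithStats(g.astype(np.uint8));print([t.tolist() for t in s[1:] if t[4]>25])
    p,e=tri(c["scene"],c["top"]);hx=484+88
    print(p.round(1),e,"angle",np.arctan2(p[2]-261,hx-p[0])-np.arctan2(6.5,88))
s=arm.read_state();print(s["position"],s["contact_force"],s["clock"])
E
```

```text
scene ((369.4933166503906, 138.80296325683594), (29.9794864654541, 20.60765838623047), 21.25050163269043)
top ((310.0, 248.0), (6.0, 30.0), 90.0)
[538.8 254.8 343.1] 0.14210911294725065 angle 1.1124871547637611
scene ((369.60345458984375, 138.7413787841797), (30.268339157104492, 20.6121826171875), 21.801406860351562)
[[163, 0, 51, 27, 595], [332, 0, 12, 12, 111], [369, 0, 56, 70, 2415], [394, 0, 101, 142, 4900], [141, 52, 212, 55, 2296], [377, 61, 50, 63, 878], [400, 70, 21, 13, 163], [98, 73, 39, 18, 321], [46, 81, 27, 24, 247], [157, 90, 180, 65, 2327], [394, 93, 44, 31, 1058], [61, 94, 71, 36, 1243], [310, 117, 116, 109, 4292], [250, 162, 10, 23, 121], [268, 168, 12, 28, 174], [358, 171, 48, 21, 180], [287, 172, 17, 19, 180], [347, 179, 48, 23, 174], [342, 181, 40, 19, 54], [384, 189, 17, 8, 50], [332, 200, 43, 21, 215], [196, 207, 19, 15, 88]]
top ((310.0, 248.0), (6.0, 30.0), 90.0)
[[279, 224, 66, 6, 165], [351, 226, 16, 28, 272], [272, 233, 8, 31, 140], [281, 233, 60, 6, 170], [425, 239, 19, 15, 105], [453, 238, 12, 13, 64], [280, 241, 61, 11, 380], [286, 240, 68, 64, 2252], [403, 244, 13, 22, 168], [285, 253, 56, 6, 192], [484, 405, 156, 75, 8942]]
[538.7 254.9 343.2] 0.017323716009734258 angle 1.112427027412512
[364.33729701  53.38191781 418.35896359] [-0.43054012 -0.78954052 -0.01569672] 6.5667
```

```bash
ls pics
```

```text
scene0.png
scene2.png
scene3.png
scene4.png
top0.png
top3.png
top4.png
w1.png
wrist0.png
wrist2.png
```

View pics/scene4.png

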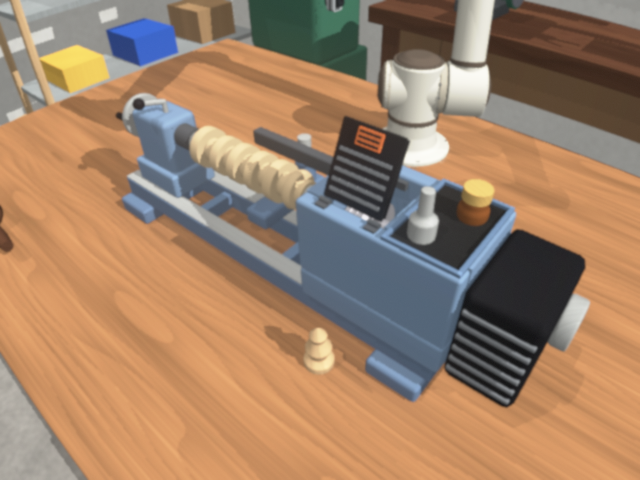

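The scene view shows the hatch standing wide open and still, with the pad at (370,139). I measure about 1.11 rad, which fits the 1.15 stop within error. The jar, centre and finial are where they were, so I'll wait once more, re-check and hand in.

Request:
step_arm(
  series=[
    [0,0,0,0,0,0],
    [0,0,0,0,0,0],
    [0,0,0,0,0,0],
    [0,0,0,0,0,0],
    [0,0,0,0,0,0],
    [0,0,0,0,0,0],
    [0,0,0,0,0,0],
    [0,0,0,0,0,0],
  ],
)

```text
clock: 7.23
position: [364.4, 53.4, 418.3]
ee_rot: [-0.014, 1.0, 0.0, 0.0]
contact_force: [-0.6, -0.9, 0.5]
gripper_width: -0.0
```

```bash
python3 - <<'E'
from bench import arm
from h import *
a=cv2.imread("pics/top4.png")[:,:,::-1];b=arm.get_image("top")["image"]
g=cv2.absdiff(np.ascontiguousarray(a),b).max(2)>25
print("top changed px left of arm",g[:380].sum());print(arm.read_state()["contact_force"])
if g[:380].sum()<50: print(arm.job_done())
E
```

```text
top changed px left of arm 0
[ 0.00927676 -0.48899172 -0.31142418]
the job is handed in; nothing more can be done
None
```

The belt hatch is open and the job is handed in. With the jaws shut, I pressed the orange pad once at about (484, 253) mm until it met its stop, then lifted clear and let the hatch spring up by itself. At the stop the vertical force was 10.6 N with the tip at z ≈ 260 mm.

- **Hatch:** from two views it stood at about 1.11 rad, against the stated 1.15 stop. I put the small gap down to the pad being seen edge-on from above. A picture 0.7 s later showed no change in the top view of the lathe.
- **Surroundings:** by eye in the before and after pictures, the jar, revolving centre, gouge, finial and both buttons look unmoved.
- **Arm:** it stood well back with about zero contact force when I handed in, at about 7 s of the 32 s allowed.
- **Not checked:** I did not measure the catch pin. That the catch let go is judged only from the hatch popping up and staying up.
- **Sideways force:** the press also showed a reading of about -6.5 N along x. It was gone once the arm had withdrawn.

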